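# Uncover the soil sample case

### The job

Loosen the two wing-headed captive thumbscrews on the grey sample case one after the other, turning each a quarter turn anticlockwise until its wing lies along the notch in the cover. Then lift the aluminium cover off by its handle and lay it flat, handle up, in the middle of the black rubber mat, without dropping it; leave both screws loose.

Things in the scene. Friction and masses are not known exactly. Their poses are not given: they have to be found in the camera images.
- cover: aluminium plate 246 (x) x 108 (y) x 4 mm, 0.33 kg, on a fixed grey case 72 mm high. Origin: centre of its lowest face, under two 8 mm rails that hang in the case (3.5 mm play); z up; plate top at z = 12 mm; origin starts 64 mm above the table. Black handle bar 70 (x) x 12 (y) mm, z = 38 to 52 mm, posts at x = -29, +29 mm. Each short end has an open notch 28 wide, 43 mm deep, with a screw.
- screw_1 (a joint): wing thumbscrew, steel wing 40 x 10 x 28 mm tall, upright axis at x = +104 mm in the cover's start frame, on the case; wing from 1.5 mm to 29.5 mm above the plate's top. Value: rad, grows anticlockwise from above: 0 tight (wing along cover's y, across the notch), stop at 1.6 loose (wing along notch). Starts 0 to 0.2; plate lifts past it from 1.2. Friction 0.05 N m; stays where left.
- screw_2 (a joint): wing thumbscrew, steel wing 40 x 10 x 28 mm tall, upright axis at x = -104 mm in the cover's start frame, on the case; wing from 1.5 mm to 29.5 mm above the plate's top. Value: rad, grows anticlockwise from above: 0 tight (wing along cover's y, across the notch), stop at 1.6 loose (wing along notch). Starts 0 to 0.2; plate lifts past it from 1.2. Friction 0.05 N m; stays where left.
- mat: flat bare black rubber mat, 150 mm (x) by 290 mm (y), 6 mm thick, fixed to the table on the other side of the robot's x axis from the case. Origin: centre of its underside, on the table; z up. The whole cover fits on it with the cover's x along the mat's y, either way round.

How it is judged:
By the outcome, as a careful person would: the job done as asked, in the order asked, and still so for the second after the job is handed in, with the robot touching nothing.
It also fails if it takes over 58 s, if anything falls off the work surface, if the arm or the gripper's body presses on something with over 40 N, if the wrist force passes 120 N, or if a joint passes its speed limit or range.

### The arm

A 6-joint arm with a two-finger parallel gripper is mounted at the origin on the work surface. World frame = base frame: x ahead of the robot, y to its left, z up, the work surface at z = 0. Lengths are in m, angles in rad, forces in N, time in s.
With the tool pointing down it reaches from about 0.275 to 0.825 m from the base axis. Payload 4.9 kg.
Tool frame: the origin (TCP) lies at the centre of the arm's flange, where the gripper is bolted on; the fingertips stand 173 mm ahead of it and the grasp point (between the pads) lies 155 mm ahead of it; z points along the fingers, y is the line along which they close (so a half turn about z gives the same grasp; the last joint's range is limited). The gripper opens to 85 mm and grips with 20 to 120 N. Pads are 22 mm wide; open, the fingers measure 114 mm over their backs; the gripper's body (76 mm by 85 mm) begins 54 mm behind the grasp point. The pads swing forward as they close: fully open they stand 13 mm farther back than shut.
Start: joints at [1.04, 0.326, -0.193, 1.052, 0, 1.437], TCP at [0.213, 0.507, 0.405] pointing down, gripper open.
Joint ranges: [-2.65, 2.65], [-0.97, 1.79], [-1.3, 1.35], [-1.93, 2.1], [-1.47, 1.37], [-3.14, 3.14]. Speed limits (rad/s): [2.57, 2.57, 3.14, 3.14, 3.14, 3.14].

### API

Orientations are given as a unit quaternion [x, y, z, w].
In Python, from cell import robot gives the robot as it stands. The module is installed in compiled form; this text tells all that it offers.
- The arm moves only by the shell command python3 -m inch 'ROWS' [FORCE]. ROWS is JSON, a list of rows, each an object with "turn": the turn, a rotation vector about the tool's x, y, z in rad, a list of three; "linear": the shift along the tool's x, y, z in mm, a list of three; "gripper": the opening, from 0 (shut) to 1 (fully open). In form: [{"turn": [rx, ry, rz], "linear": [tx, ty, tz], "gripper": gripper}, ...]. A call has 1 to 20 rows; each row shifts and turns the commanded pose from where the row before left it, along the tool's axes as they then stand; what a row does not reach is not made up. A row lasts 1/12 s, in which the tool goes at most 41.7 mm and 7.16 degrees, less where a joint would pass 70% of its speed; a pose out of reach is approached as far as the arm can. A call is refused whole if a number of a shift passes 41.7 or a number of a turn 0.125, either way. A call with a gripper value outside its range is refused whole. The fingers move at their own pace and stop on an object; FORCE is the grip in N (left out, the last holds). Time passes only in rows, so rows that do not move let the fingers close. It gives the time, the measured TCP pose, the force, the opening and the grip force at its end, in the units of the state.
- robot.get_state(): the state, without advancing time (a new reading comes with each control period).
- robot.get_image(name): name is "side" or "top"; returns the picture (420x560x3 uint8, red, green, blue); there is no depth.
- robot.camera_info(name): a dict with "vertical_fov" (degrees; the focal length in pixels is half the picture's height over the tangent of half this angle, whatever the lens; pixels are square), "cx", "cy" (the principal point, pixels), "k1" (the pictures are not rectified: a ray, as slopes to the right and down, at radius r is drawn at 1 + k1 r^2 times it, then the intrinsics apply), "xyz" and "attitude" of the camera in the world. Camera axes: x right, y down, z forward; pixel columns grow to the right and rows downward; lengths in m; the calibration is good to about 2 mm. A picture is of the moment at which its call begins. camera_info takes no time and is no camera call.
- robot.job_done(): hands the job in; it is judged then, once.
The state is a dict: "clock": time; "joint_positions": joint angles; "joint_vel": joint speeds; "joint_efforts": joint torques, N m; "tool_pos": TCP position; "eef_rot": TCP orientation; "ft_force": force on the tool from outside, world axes, zero at the start; "ft_torque": the same for the moment, N m; "finger_gap": opening from 0.0 (shut) to 1.0 (fully open); "grip_force": force on a finger pad.
Only numpy, scipy, OpenCV 4.12 (cv2) and the standard library are available. Lean on these libraries where they do the work, as an engineer would, in place of code of your own. Each camera call takes 0.05 s, during which the arm holds its last target. There are 200 camera calls.

## Working session

There is one attempt and no reset: what is moved stays moved. The work goes in short steps, Python scripts to look and compute and a shell command to move; the robot and the scene stay as the last step left them, time stands still between calls to the robot, and variables do not carry over. Pictures are saved under pics/ and viewed, at most 10 in all, crops included, and the job is handed in when it is done.

```bash
mkdir -p pics; python3 - <<'E'
from cell import robot
import cv2,json
for n in("side","top"):
    cv2.imwrite(f"pics/{n}0.png",robot.get_image(n)[:,:,::-1]); print(robot.camera_info(n))
print(robot.get_state())
E
```

```text
{'vertical_fov': 47.41650850973158, 'cx': 285.2099682491549, 'cy': 211.3147033844971, 'k1': -0.06870818020249209, 'xyz': array([0.47778249, 0.7028995 , 0.90569271]), 'attitude': array([-0.01844454,  0.93485254, -0.35417786,  0.01638822])}
{'vertical_fov': 49.54959331637363, 'cx': 284.0128066628537, 'cy': 210.30109475131326, 'k1': -0.06387197695991065, 'xyz': array([0.33299291, 0.01285418, 0.99841376]), 'attitude': array([-0.65628746,  0.74774329, -0.07427397,  0.06819173])}
{'clock': 0.1, 'joint_positions': array([ 1.03981009e+00,  3.26879503e-01, -1.93507476e-01,  1.05199807e+00,
        3.35803423e-06,  1.43659816e+00]), 'joint_vel': array([-0.00045415, -0.00216419,  0.0017617 ,  0.00136227,  0.00060044,
        0.00082618]), 'joint_efforts': array([-3.69360222e-06, -4.44241118e+01,  2.63037837e+01,  7.87963771e-03,
       -1.91201157e-04, -6.66865688e-06]), 'tool_pos': array([0.21240674, 0.50704697, 0.40396566]), 'eef_rot': array([ 1.97095062e-01,  9.80384060e-01, -7.50279988e-04, -2.60940911e-04]), 'ft_force': array([-0.22473838,  0.56853328,  0.08877768]), 'ft_torque': array([-0.00460221,  0.03529022, -0.00024572]), 'grip_force': 0.0, 'finger_gap': 1.000076751960014}
```

View pics/top0.png

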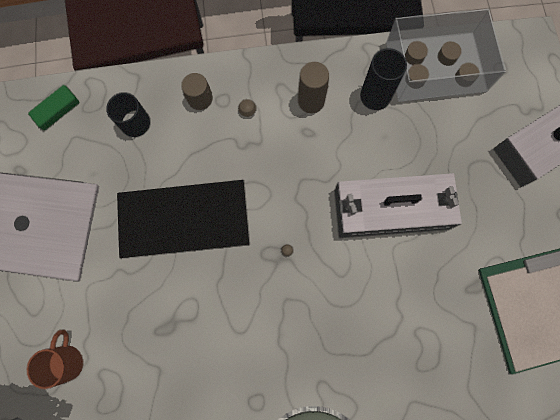

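View pics/side0.png

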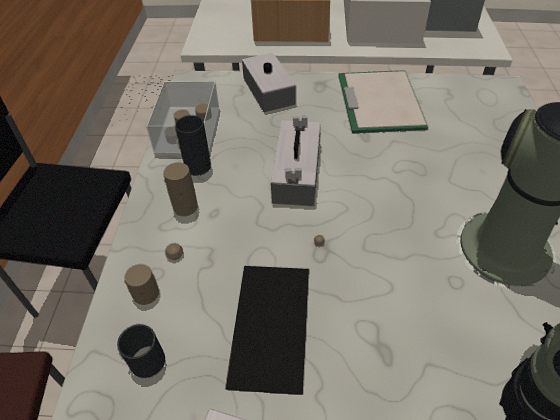

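The top picture shows the case at about (400,205), with wings near (351,204) and (450,197), and the mat at about (184,218). The side picture shows the same case at (297,165) and the mat at (268,328).

```bash
cat > h.py <<'E'
from cell import robot
import cv2, numpy as np
from scipy.spatial.transform import Rotation as R
def cal(n):
    c=robot.camera_info(n); f=210/np.tan(np.radians(c["vertical_fov"])/2)
    return c,f,R.from_quat(c["attitude"]).as_matrix()
def ray(n,uv):
    c,f,M=cal(n); d=(np.asarray(uv,float)-[c["cx"],c["cy"]])/f; s=d.copy()
    for _ in range(20): s=d/(1+c["k1"]*(s**2).sum(-1,keepdims=True))
    return c["xyz"], np.c_[s.reshape(-1,2),np.ones(s.size//2)]@M.T
def plane(n,uv,z):
    o,d=ray(n,uv); return o+d*((z-o[2])/d[:,2])[:,None]
def proj(n,P):
    c,f,M=cal(n); p=(np.asarray(P).reshape(-1,3)-c["xyz"])@M; s=p[:,:2]/p[:,2:]
    return s*(1+c["k1"]*(s**2).sum(1,keepdims=True))*f+[c["cx"],c["cy"]]
def blob(n,im,roi,fn,k=0):
    x0,y0,x1,y1=roi; m=np.zeros(im.shape[:2],np.uint8); m[y0:y1,x0:x1]=fn(im[y0:y1,x0:x1].astype(int))*255
    if k: m=cv2.morphologyEx(m,cv2.MORPH_CLOSE,np.ones((k,k)))
    cs,_=cv2.findContours(m,cv2.RETR_EXTERNAL,cv2.CHAIN_APPROX_NONE)
    return max(cs,key=cv2.contourArea)[:,0].astype(float)
def rect(P): # min-area rect in the world xy, mm
    (c,s,a)=cv2.minAreaRect((P[:,:2]*1000).astype(np.float32)); return np.round(c,1),np.round(s,1),round(a,1)
dark=lambda t:lambda a:a.max(2)<t
E
python3 - <<'E'
from h import *
T=cv2.imread("pics/top0.png")[:,:,::-1];S=cv2.imread("pics/side0.png")[:,:,::-1]
print("mat",rect(plane("top",blob("top",T,(105,170,260,265),dark(40)),.006)),rect(plane("side",blob("side",S,(215,255,320,400),dark(40)),.006)))
br=lambda a:(a.min(2)>120)&(a[...,0]-a[...,1]>2)
print(T[180,380],T[215,400],T[160,400],T[250,400],S[150,285],S[160,250],S[190,290])
for n,im,roi in(("top",T,(325,165,475,245)),("side",S,(262,105,330,215))):
    print("plate",n,rect(plane(n,blob(n,im,roi,br,0),.076)))
print("handle",rect(plane("top",blob("top",T,(380,190,425,210),dark(50)),.116)),rect(plane("side",blob("side",S,(288,130,306,165),dark(50)),.116)))
a=cv2.resize(T[165:245,325:475],None,fx=5,fy=5,interpolation=cv2.INTER_CUBIC)
b=cv2.resize(S[105:215,262:330],None,fx=4,fy=4,interpolation=cv2.INTER_CUBIC)
cv2.imwrite("pics/crop_t.png",a[:,:,::-1]);cv2.imwrite("pics/crop_s.png",b[:,:,::-1])
E
```

```text
mat (array([547.4, 219.6]), array([287.8, 148.8]), 88.6) (array([547.2, 222.5]), array([288. , 147.6]), 88.6)
[165 155 154] [167 155 156] [142 138 131] [150 146 135] [169 161 158] [163 160 149] [50 51 48]
plate top (array([ 503.1, -251.8]), array([321.4, 169.5]), 82.4)
plate side (array([ 508.3, -232.5]), array([192.5, 419.5]), 1.8)
handle (array([ 503.6, -243.6]), array([75.7, 17.5]), 87.0) (array([ 506.1, -224.4]), array([108.8,  12.6]), 86.6)
```

View pics/crop_t.png

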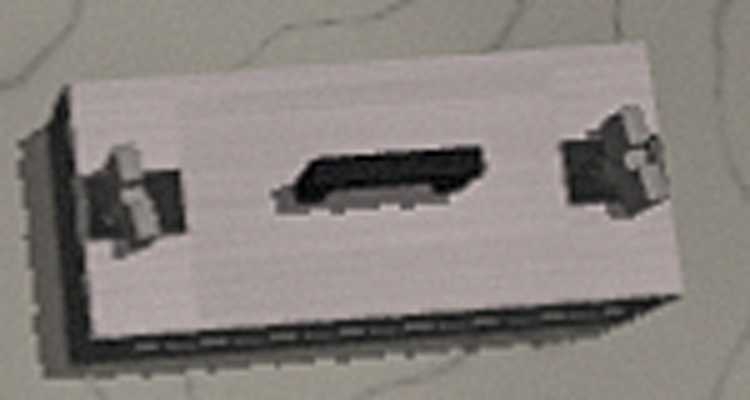

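View pics/crop_s.png

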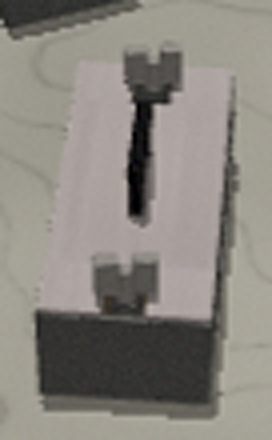

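The crops show a clear plate outline, with corners in the top crop near (70,87), (645,43), (683,293) and (92,338). Both wings lie across their notches and the handle is in the middle.

```bash
python3 - <<'E'
from h import *
t=np.array([[70,87],[645,43],[683,293],[92,338]])/5+[324.6,164.6]
s=np.array([[78,62],[237,70],[213,317],[38,308]])/4+[261.6,104.6]
for n,p in(("top",t),("side",s)):
    P=plane(n,p,.076); print(n,np.round(P[:,:2]*1000,1).tolist(),rect(P))
# wing ear tops z=.1055
w=np.array([[125,157],[138,215],[628,122],[652,185]])/5+[324.6,164.6]
print(np.round(plane("top",w,.1055)*1000,1).tolist())
w=np.array([[137,55],[169,53],[107,265],[147,263]])/4+[261.6,104.6]
print(np.round(plane("side",w,.1055)*1000,1).tolist())
q=R.from_quat(robot.get_state()["eef_rot"]).as_matrix();print(q)
E
```

```text
top [[566.0, -128.8], [553.6, -374.5], [445.9, -368.3], [459.6, -121.4]] (array([ 506.6, -248. ]), array([247.5, 107.9]), 86.8)
side [[553.4, -370.5], [442.4, -364.3], [458.1, -122.0], [565.4, -126.7]] (array([ 504.8, -245.5]), array([244.2, 111.2]), 86.8)
[[526.8, -141.8, 105.5], [502.5, -143.2, 105.5], [514.6, -348.2, 105.5], [487.5, -352.7, 105.5]]
[[511.2, -341.0, 105.5], [489.6, -343.7, 105.5], [522.9, -135.1, 105.5], [498.8, -137.5, 105.5]]
[[-9.22306937e-01  3.86457323e-01 -8.07397582e-04]
 [ 3.86458106e-01  9.22305947e-01 -1.36826475e-03]
 [ 2.15891658e-04 -1.57398541e-03 -9.99998738e-01]]
```

```bash
cat > g.py <<'E'
import sys
from h import *
# python3 g.py x y z(grasp point, mm) yaw(deg of tool y) -> shift in tool axes as they stand, then turn
def go(x,y,z,yaw):
    s=robot.get_state(); M=R.from_quat(s["eef_rot"]).as_matrix(); p=np.array(s["tool_pos"])*1000
    d=M.T@(np.array([x,y,z+155.])-p); a=np.radians(yaw)
    T=np.c_[[-np.sin(a),np.cos(a),0],[np.cos(a),np.sin(a),0],[0,0,-1]]
    print("t",round(s["clock"],2),"grasp",np.round(p-[0,0,155],1),"yaw",round(np.degrees(np.arctan2(M[1,1],M[0,1])),1),"gap",round(s["finger_gap"],3),"F",np.round(s["ft_force"],1),"Tz",np.round(s["ft_torque"],2),"grip",round(s["grip_force"],1))
    print("shift",np.round(d,1),"turn",np.round(R.from_matrix(M.T@T).as_rotvec(),3))
go(*map(float,sys.argv[1:]))
E
python3 -m inch '[{"turn":[0,0,-0.119],"linear":[0,0,0],"gripper":1},{"turn":[0,0,-0.119],"linear":[0,0,0],"gripper":1},{"turn":[0,0,-0.119],"linear":[0,0,0],"gripper":1},{"turn":[0,0,-0.119],"linear":[0,0,0],"gripper":1},{"turn":[0,0,0],"linear":[0,0,0],"gripper":1}]'
python3 g.py 512.5 -142.5 200 94.5
```

```text
clock: 0.52
tool_pos: [0.2125, 0.5072, 0.4042]
eef_rot: [-0.041, 0.999, -0.0, -0.0]
ft_force: [0.3, -0.0, -0.2]
finger_gap: 0.997
grip_force: 0.0
t 0.52 grasp [212.5 507.2 249.2] yaw 94.6 gap 0.997 F [ 0.3 -0.  -0.2] Tz [ 0.02  0.04 -0.05] grip 0.0
shift [-246.5 -671.8   49.6] turn [-0.001 -0.001  0.003]
```

```bash
python3 -m inch '[{"turn":[0,0,0],"linear":[-13.7,-37.3,2.7],"gripper":0.5},{"turn":[0,0,0],"linear":[-13.7,-37.3,2.7],"gripper":0.5},{"turn":[0,0,0],"linear":[-13.7,-37.3,2.7],"gripper":0.5},{"turn":[0,0,0],"linear":[-13.7,-37.3,2.7],"gripper":0.5},{"turn":[0,0,0],"linear":[-13.7,-37.3,2.7],"gripper":0.5},{"turn":[0,0,0],"linear":[-13.7,-37.3,2.7],"gripper":0.5},{"turn":[0,0,0],"linear":[-13.7,-37.3,2.7],"gripper":0.5},{"turn":[0,0,0],"linear":[-13.7,-37.3,2.7],"gripper":0.5},{"turn":[0,0,0],"linear":[-13.7,-37.3,2.7],"gripper":0.5},{"turn":[0,0,0],"linear":[-13.7,-37.3,2.7],"gripper":0.5},{"turn":[0,0,0],"linear":[-13.7,-37.3,2.7],"gripper":0.5},{"turn":[0,0,0],"linear":[-13.7,-37.3,2.7],"gripper":0.5},{"turn":[0,0,0],"linear":[-13.7,-37.3,2.7],"gripper":0.5},{"turn":[0,0,0],"linear":[-13.7,-37.3,2.7],"gripper":0.5},{"turn":[0,0,0],"linear":[-13.7,-37.3,2.7],"gripper":0.5},{"turn":[0,0,0],"linear":[-13.7,-37.3,2.7],"gripper":0.5},{"turn":[0,0,0],"linear":[-13.7,-37.3,2.7],"gripper":0.5},{"turn":[0,0,0],"linear":[-13.7,-37.3,2.7],"gripper":0.5},{"turn":[0,0,0],"linear":[0,0,0],"gripper":0.5},{"turn":[0,0,0],"linear":[0,0,0],"gripper":0.5}]'
python3 g.py 512.5 -142.5 99 94.5
```

```text
clock: 2.18
tool_pos: [0.5118, -0.1444, 0.3553]
eef_rot: [-0.037, 0.999, 0.0, -0.0]
ft_force: [-0.4, -0.1, -1.1]
finger_gap: 0.503
grip_force: 0.0
t 2.18 grasp [ 511.8 -144.4  200.3] yaw 94.2 gap 0.503 F [-0.4 -0.1 -1.1] Tz [ 0.02 -0.   -0.01] grip 0.0
shift [ -0.9   1.8 101.3] turn [ 0.001 -0.001 -0.005]
```

```bash
python3 -m inch '[{"turn":[0,0,0],"linear":[-0.9,1.8,20],"gripper":0.5},{"turn":[0,0,0],"linear":[0,0,20],"gripper":0.5},{"turn":[0,0,0],"linear":[0,0,20],"gripper":0.5},{"turn":[0,0,0],"linear":[0,0,20],"gripper":0.5},{"turn":[0,0,0],"linear":[0,0,20],"gripper":0.5},{"turn":[0,0,0],"linear":[0,0,0],"gripper":0.35},{"turn":[0,0,0],"linear":[0,0,0],"gripper":0.25},{"turn":[0,0,0],"linear":[0,0,0],"gripper":0.2}]' 20
python3 g.py 512.5 -142.5 99 94.5
python3 -m inch '[{"turn":[0,0,0],"linear":[0,0,0],"gripper":0.1},{"turn":[0,0,0],"linear":[0,0,0],"gripper":0},{"turn":[0,0,0],"linear":[0,0,0],"gripper":0},{"turn":[0,0,0],"linear":[0,0,0],"gripper":0},{"turn":[0,0,0],"linear":[0,0,0],"gripper":0},{"turn":[0,0,0],"linear":[0,0,0],"gripper":0}]' 20
python3 g.py 512.5 -142.5 99 94.5
python3 - <<'E'
from h import *
a=robot.get_image("top")[140:240,300:430]; b=robot.get_image("side")[115:205,250:345]
cv2.imwrite("pics/g1.png",np.hstack([cv2.resize(a,(494,380)),cv2.resize(b,(300,380))])[:,:,::-1])
E
```

```text
clock: 2.85
tool_pos: [0.5122, -0.1405, 0.2569]
eef_rot: [-0.039, 0.999, -0.001, -0.0]
ft_force: [-0.4, -0.9, -0.9]
finger_gap: 0.203
grip_force: 0.5
t 2.85 grasp [ 512.2 -140.5  101.9] yaw 94.5 gap 0.203 F [-0.4 -0.9 -0.9] Tz [-0.2   0.05 -0.02] grip 0.5
shift [-0.2 -2.   2.9] turn [-0.002 -0.001  0.   ]
clock: 3.35
tool_pos: [0.5124, -0.1427, 0.2573]
eef_rot: [-0.038, 0.999, -0.004, -0.0]
ft_force: [-1.3, -11.0, -6.2]
finger_gap: 0.106
grip_force: 21.2
t 3.35 grasp [ 512.4 -142.7  102.3] yaw 94.4 gap 0.106 F [ -1.3 -11.   -6.2] Tz [-2.08  0.38  0.  ] grip 21.2
shift [-0.1  0.2  3.3] turn [-0.008 -0.001 -0.002]
```

View pics/g1.png

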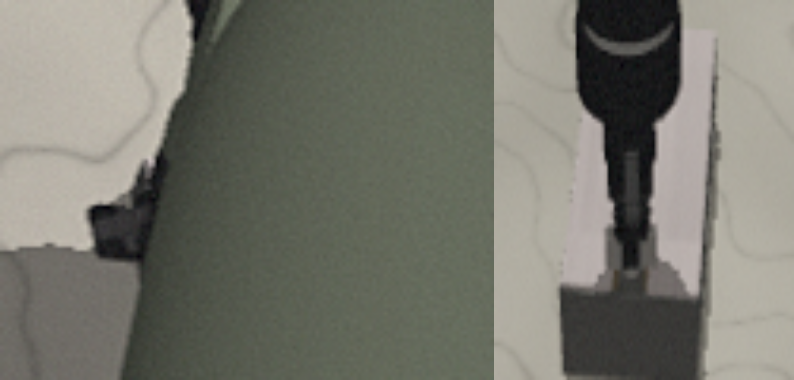

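The side view at (630,250) shows the fingers closed on the wing, and the gap of 0.106 matches 10 mm. I'll relieve the 11 N side load, then turn.

```bash
python3 -m inch '[{"turn":[0,0,0],"linear":[0,-2,0],"gripper":0},{"turn":[0,0,-0.12],"linear":[0,0,0],"gripper":0},{"turn":[0,0,-0.12],"linear":[0,0,0],"gripper":0},{"turn":[0,0,-0.12],"linear":[0,0,0],"gripper":0},{"turn":[0,0,-0.12],"linear":[0,0,0],"gripper":0},{"turn":[0,0,-0.12],"linear":[0,0,0],"gripper":0},{"turn":[0,0,-0.12],"linear":[0,0,0],"gripper":0},{"turn":[0,0,0],"linear":[0,0,0],"gripper":0}]' 25
python3 g.py 512.4 -142.7 102 176.8
```

```text
clock: 4.12
tool_pos: [0.5122, -0.1432, 0.2572]
eef_rot: [-0.39, 0.921, -0.001, -0.001]
ft_force: [-2.7, -4.6, -1.8]
finger_gap: 0.109
grip_force: 26.2
t 4.12 grasp [ 512.2 -143.2  102.2] yaw 135.9 gap 0.109 F [-2.7 -4.6 -1.8] Tz [-0.85  0.65 -0.  ] grip 26.2
shift [-0.5  0.2  0.2] turn [-0.001 -0.003 -0.715]
```

```bash
python3 -m inch '[{"turn":[0,0,-0.12],"linear":[0,0,0],"gripper":0},{"turn":[0,0,-0.12],"linear":[0,0,0],"gripper":0},{"turn":[0,0,-0.12],"linear":[0,0,0],"gripper":0},{"turn":[0,0,-0.12],"linear":[0,0,0],"gripper":0},{"turn":[0,0,-0.12],"linear":[0,0,0],"gripper":0},{"turn":[0,0,-0.12],"linear":[0,0,0],"gripper":0},{"turn":[0,0,0],"linear":[0,0,0],"gripper":0},{"turn":[0,0,0],"linear":[0,0,0],"gripper":0}]' 25
python3 g.py 512.4 -142.7 102 176.8
```

```text
clock: 4.78
tool_pos: [0.5119, -0.1431, 0.2572]
eef_rot: [-0.687, 0.726, -0.001, -0.001]
ft_force: [-4.0, -3.6, 0.3]
finger_gap: 0.114
grip_force: 26.4
t 4.78 grasp [ 511.9 -143.1  102.2] yaw 176.9 gap 0.114 F [-4.  -3.6  0.3] Tz [-0.8   0.92  0.06] grip 26.4
shift [-0.4 -0.5  0.2] turn [ 0.001 -0.003  0.001]
```

```bash
python3 -m inch '[{"turn":[0,0,0],"linear":[0,0,0],"gripper":0.4},{"turn":[0,0,0],"linear":[0,0,0],"gripper":0.5},{"turn":[0,0,0],"linear":[0,0,0],"gripper":0.5},{"turn":[0,0,0],"linear":[0,0,-25],"gripper":0.5},{"turn":[0,0,0],"linear":[0,0,-35],"gripper":0.5},{"turn":[0,0,0],"linear":[0,0,-20],"gripper":0.5},{"turn":[0,0,0.12],"linear":[0,0,0],"gripper":0.5},{"turn":[0,0,0.12],"linear":[0,0,0],"gripper":0.5},{"turn":[0,0,0.12],"linear":[0,0,0],"gripper":0.5},{"turn":[0,0,0.12],"linear":[0,0,0],"gripper":0.5},{"turn":[0,0,0.12],"linear":[0,0,0],"gripper":0.5},{"turn":[0,0,0.12],"linear":[0,0,0],"gripper":0.5},{"turn":[0,0,0.12],"linear":[0,0,0],"gripper":0.5},{"turn":[0,0,0.12],"linear":[0,0,0],"gripper":0.5},{"turn":[0,0,0.12],"linear":[0,0,0],"gripper":0.5},{"turn":[0,0,0.12],"linear":[0,0,0],"gripper":0.5},{"turn":[0,0,0.12],"linear":[0,0,0],"gripper":0.5},{"turn":[0,0,0],"linear":[0,0,0],"gripper":0.5},{"turn":[0,0,0],"linear":[0,0,0],"gripper":0.5}]' 25
python3 g.py 500.3 -350.8 185 98
```

```text
clock: 6.37
tool_pos: [0.5126, -0.1424, 0.3364]
eef_rot: [-0.101, 0.995, 0.0, 0.0]
ft_force: [-0.4, -0.0, -0.2]
finger_gap: 0.496
grip_force: 0.0
t 6.37 grasp [ 512.6 -142.4  181.4] yaw 101.6 gap 0.496 F [-0.4 -0.  -0.2] Tz [-0.02  0.01 -0.04] grip 0.0
shift [  53.9 -201.6   -3.6] turn [0.    0.001 0.062]
```

```bash
python3 -m inch '[{"turn":[0,0,0],"linear":[7.7,-28.8,-0.5],"gripper":0.5},{"turn":[0,0,0],"linear":[7.7,-28.8,-0.5],"gripper":0.5},{"turn":[0,0,0],"linear":[7.7,-28.8,-0.5],"gripper":0.5},{"turn":[0,0,0],"linear":[7.7,-28.8,-0.5],"gripper":0.5},{"turn":[0,0,0],"linear":[7.7,-28.8,-0.5],"gripper":0.5},{"turn":[0,0,0],"linear":[7.7,-28.8,-0.5],"gripper":0.5},{"turn":[0,0,0],"linear":[7.7,-28.8,-0.5],"gripper":0.5},{"turn":[0,0,0.06],"linear":[0,0,0],"gripper":0.5},{"turn":[0,0,0],"linear":[0,0,0],"gripper":0.5},{"turn":[0,0,0],"linear":[0,0,0],"gripper":0.5}]' 20
python3 g.py 500.3 -350.8 102 98
```

```text
clock: 7.2
tool_pos: [0.4993, -0.3509, 0.3394]
eef_rot: [-0.071, 0.997, 0.0, -0.0]
ft_force: [0.1, 0.1, 0.2]
finger_gap: 0.502
grip_force: 0.0
t 7.2 grasp [ 499.3 -350.9  184.4] yaw 98.1 gap 0.502 F [0.1 0.1 0.2] Tz [0.   0.09 0.  ] grip 0.0
shift [-1.  -0.2 82.4] turn [ 0.001 -0.     0.002]
```

```bash
python3 -m inch '[{"turn":[0,0,0],"linear":[-1,0,21],"gripper":0.5},{"turn":[0,0,0],"linear":[0,0,21],"gripper":0.5},{"turn":[0,0,0],"linear":[0,0,21],"gripper":0.5},{"turn":[0,0,0],"linear":[0,0,20],"gripper":0.5},{"turn":[0,0,0],"linear":[0,0,0],"gripper":0.35},{"turn":[0,0,0],"linear":[0,0,0],"gripper":0.25},{"turn":[0,0,0],"linear":[0,0,0],"gripper":0.15},{"turn":[0,0,0],"linear":[0,0,0],"gripper":0},{"turn":[0,0,0],"linear":[0,0,0],"gripper":0},{"turn":[0,0,0],"linear":[0,0,0],"gripper":0},{"turn":[0,0,0],"linear":[0,0,0],"gripper":0},{"turn":[0,0,0],"linear":[0,0,0],"gripper":0}]' 20
python3 g.py 500.3 -350.8 102 98
```

```text
clock: 8.2
tool_pos: [0.5011, -0.3514, 0.258]
eef_rot: [-0.07, 0.998, -0.001, 0.001]
ft_force: [0.6, -1.5, 4.6]
finger_gap: 0.109
grip_force: 24.8
t 8.2 grasp [ 501.1 -351.4  103. ] yaw 98.0 gap 0.109 F [ 0.6 -1.5  4.6] Tz [-0.33 -0.13  0.02] grip 24.8
shift [0.7 0.7 1. ] turn [-0.002  0.002 -0.   ]
```

```bash
python3 -m inch '[{"turn":[0,0,-0.12],"linear":[0,0,0],"gripper":0},{"turn":[0,0,-0.12],"linear":[0,0,0],"gripper":0},{"turn":[0,0,-0.12],"linear":[0,0,0],"gripper":0},{"turn":[0,0,-0.12],"linear":[0,0,0],"gripper":0},{"turn":[0,0,-0.12],"linear":[0,0,0],"gripper":0},{"turn":[0,0,-0.12],"linear":[0,0,0],"gripper":0},{"turn":[0,0,0],"linear":[0,0,0],"gripper":0}]' 25
python3 g.py 500.3 -350.8 102 176.8
python3 -m inch '[{"turn":[0,0,-0.12],"linear":[0,0,0],"gripper":0},{"turn":[0,0,-0.12],"linear":[0,0,0],"gripper":0},{"turn":[0,0,-0.12],"linear":[0,0,0],"gripper":0},{"turn":[0,0,-0.12],"linear":[0,0,0],"gripper":0},{"turn":[0,0,-0.12],"linear":[0,0,0],"gripper":0},{"turn":[0,0,-0.06],"linear":[0,0,0],"gripper":0},{"turn":[0,0,0],"linear":[0,0,0],"gripper":0},{"turn":[0,0,0],"linear":[0,0,0],"gripper":0}]' 25
python3 g.py 500.3 -350.8 102 176.8
```

```text
clock: 8.78
tool_pos: [0.5007, -0.3508, 0.258]
eef_rot: [-0.418, 0.908, -0.0, 0.0]
ft_force: [0.4, -1.0, 7.0]
finger_gap: 0.113
grip_force: 25.1
t 8.78 grasp [ 500.7 -350.8  103. ] yaw 139.5 gap 0.113 F [ 0.4 -1.   7. ] Tz [0.08 0.18 0.04] grip 25.1
shift [0.3 0.2 1. ] turn [-0.001  0.    -0.652]
clock: 9.45
tool_pos: [0.5001, -0.3505, 0.2579]
eef_rot: [-0.689, 0.725, 0.0, -0.0]
ft_force: [-2.8, 1.4, 9.0]
finger_gap: 0.108
grip_force: 25.4
t 9.45 grasp [ 500.1 -350.5  102.9] yaw 177.1 gap 0.108 F [-2.8  1.4  9. ] Tz [0.24 0.71 0.02] grip 25.4
shift [ 0.3 -0.2  0.9] turn [ 0.    -0.     0.004]
```

```bash
python3 -m inch '[{"turn":[0,0,0],"linear":[0,0,0],"gripper":0.4},{"turn":[0,0,0],"linear":[0,0,0],"gripper":0.6},{"turn":[0,0,0],"linear":[0,0,0],"gripper":0.6},{"turn":[0,0,0],"linear":[0,0,-25],"gripper":0.6},{"turn":[0,0,0],"linear":[0,0,-35],"gripper":0.6},{"turn":[0,0,0],"linear":[0,0,-35],"gripper":0.6},{"turn":[0,0,0],"linear":[0,0,0],"gripper":0.6},{"turn":[0,0,0],"linear":[0,0,0],"gripper":0.6}]' 25
python3 g.py 506.1 -246.9 180 176.8
python3 - <<'E'
from h import *
b=robot.get_image("side")[100:220,240:360]
cv2.imwrite("pics/s2.png",cv2.resize(b,(600,600),interpolation=cv2.INTER_CUBIC)[:,:,::-1])
E
```

```text
clock: 10.12
tool_pos: [0.5011, -0.3512, 0.3538]
eef_rot: [-0.689, 0.725, -0.002, 0.0]
ft_force: [0.4, 0.7, 0.6]
finger_gap: 0.6
grip_force: 0.0
t 10.12 grasp [ 501.1 -351.2  198.8] yaw 177.0 gap 0.6 F [0.4 0.7 0.6] Tz [ 0.03 -0.01  0.03] grip 0.0
shift [-104.5    0.5   18.5] turn [-0.004 -0.003  0.004]
```

View pics/s2.png

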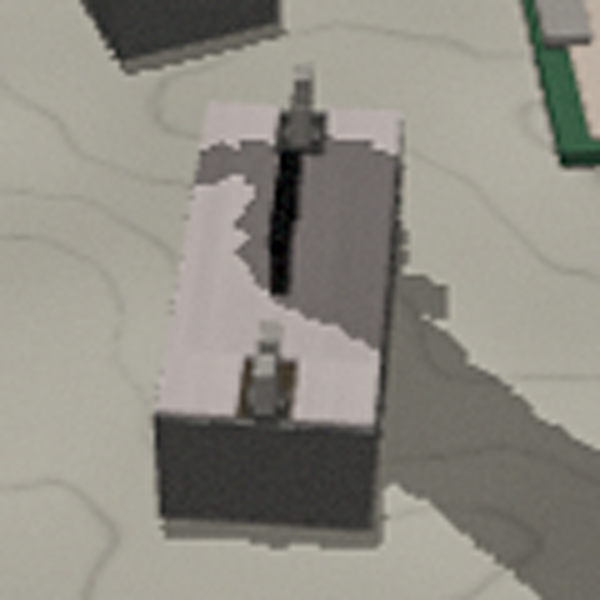

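The picture shows both wings lying along their notches, the near one at (268,370) and the far one at (302,105). Next is the handle.

```bash
python3 -m inch '[{"turn":[0,0,0],"linear":[-26,0,0],"gripper":0.6},{"turn":[0,0,0],"linear":[-26,0,0],"gripper":0.6},{"turn":[0,0,0],"linear":[-26,0,0],"gripper":0.6},{"turn":[0,0,0],"linear":[-26.5,0.5,0],"gripper":0.6},{"turn":[0,0,0],"linear":[0,0,18],"gripper":0.6},{"turn":[0,0,0],"linear":[0,0,18],"gripper":0.6},{"turn":[0,0,0],"linear":[0,0,18],"gripper":0.6},{"turn":[0,0,0],"linear":[0,0,18],"gripper":0.6},{"turn":[0,0,0],"linear":[0,0,18],"gripper":0.6},{"turn":[0,0,0],"linear":[0,0,0],"gripper":0.4},{"turn":[0,0,0],"linear":[0,0,0],"gripper":0.25},{"turn":[0,0,0],"linear":[0,0,0],"gripper":0},{"turn":[0,0,0],"linear":[0,0,0],"gripper":0},{"turn":[0,0,0],"linear":[0,0,0],"gripper":0},{"turn":[0,0,0],"linear":[0,0,0],"gripper":0},{"turn":[0,0,0],"linear":[0,0,0],"gripper":0},{"turn":[0,0,0],"linear":[0,0,0],"gripper":0}]' 40
python3 g.py 506.1 -246.9 180 176.8
```

```text
clock: 11.58
tool_pos: [0.5054, -0.2464, 0.2618]
eef_rot: [-0.689, 0.725, -0.0, 0.0]
ft_force: [-0.4, 0.0, -2.7]
finger_gap: 0.132
grip_force: 43.3
t 11.58 grasp [ 505.4 -246.4  106.8] yaw 177.0 gap 0.132 F [-0.4  0.  -2.7] Tz [-0.02 -0.07  0.02] grip 43.3
shift [  0.5  -0.8 -73.2] turn [-0.    -0.     0.004]
```

```bash
python3 -m inch '[{"turn":[0,0,0],"linear":[0,0,0],"gripper":0},{"turn":[0,0,0],"linear":[0,0,-2],"gripper":0},{"turn":[0,0,0],"linear":[0,0,-4],"gripper":0},{"turn":[0,0,0],"linear":[0,0,-5],"gripper":0},{"turn":[0,0,0],"linear":[0,0,-5],"gripper":0},{"turn":[0,0,0],"linear":[0,0,-5],"gripper":0}]' 80
python3 -m inch '[{"turn":[0,0,0],"linear":[0,0,-7],"gripper":0},{"turn":[0,0,0],"linear":[0,0,-7],"gripper":0},{"turn":[0,0,0],"linear":[0,0,-8],"gripper":0},{"turn":[0,0,0],"linear":[0,0,-10],"gripper":0},{"turn":[0,0,0],"linear":[0,0,-12],"gripper":0},{"turn":[0,0,0],"linear":[0,0,-15],"gripper":0},{"turn":[0,0,0],"linear":[0,0,-15],"gripper":0},{"turn":[0,0,0],"linear":[0,0,-15],"gripper":0},{"turn":[0,0,0],"linear":[0,0,-5],"gripper":0},{"turn":[0,0,0],"linear":[0,0,0],"gripper":0},{"turn":[0,0,0],"linear":[0,0,0],"gripper":0}]'
python3 g.py 547.3 221 200 178.6
```

```text
clock: 12.08
tool_pos: [0.5054, -0.2464, 0.2833]
eef_rot: [-0.689, 0.725, -0.0, 0.0]
ft_force: [0.2, 0.5, -2.3]
finger_gap: 0.125
grip_force: 77.9
clock: 13.0
tool_pos: [0.5053, -0.2463, 0.3766]
eef_rot: [-0.689, 0.725, -0.0, 0.0]
ft_force: [-0.2, -0.0, -3.2]
finger_gap: 0.125
grip_force: 78.0
t 13.0 grasp [ 505.3 -246.3  221.6] yaw 177.0 gap 0.125 F [-0.2 -0.  -3.2] Tz [ 0.   -0.02 -0.03] grip 78.0
shift [-468.9  -17.9   21.5] turn [-0.    -0.    -0.027]
```

```bash
python3 -m inch '[{"turn":[0,0,0],"linear":[-8,-0.3,0],"gripper":0},{"turn":[0,0,0],"linear":[-16,-0.6,0],"gripper":0},{"turn":[0,0,0],"linear":[-26,-1,0],"gripper":0},{"turn":[0,0,0],"linear":[-26,-1,0],"gripper":0},{"turn":[0,0,0],"linear":[-26,-1,0],"gripper":0},{"turn":[0,0,0],"linear":[-26,-1,0],"gripper":0},{"turn":[0,0,0],"linear":[-26,-1,0],"gripper":0},{"turn":[0,0,0],"linear":[-26,-1,0],"gripper":0},{"turn":[0,0,0],"linear":[-26,-1,0],"gripper":0},{"turn":[0,0,0],"linear":[-26,-1,0],"gripper":0},{"turn":[0,0,0],"linear":[-26,-1,0],"gripper":0},{"turn":[0,0,0],"linear":[-26,-1,0],"gripper":0},{"turn":[0,0,0],"linear":[-26,-1,0],"gripper":0},{"turn":[0,0,0],"linear":[-26,-1,0],"gripper":0},{"turn":[0,0,0],"linear":[-26,-1,0],"gripper":0},{"turn":[0,0,0],"linear":[-26,-1,0],"gripper":0},{"turn":[0,0,0],"linear":[-26,-1,0],"gripper":0},{"turn":[0,0,0],"linear":[-20,-1,0],"gripper":0},{"turn":[0,0,0],"linear":[-14,-1,0],"gripper":0},{"turn":[0,0,0],"linear":[-8,0,0],"gripper":0}]'
python3 -m inch '[{"turn":[0,0,-0.027],"linear":[0,0,0],"gripper":0},{"turn":[0,0,0],"linear":[0,0,0],"gripper":0},{"turn":[0,0,0],"linear":[0,0,0],"gripper":0},{"turn":[0,0,0],"linear":[0,0,0],"gripper":0}]'
python3 g.py 547.3 221 200 178.6
```

```text
clock: 14.67
tool_pos: [0.5463, 0.2099, 0.3756]
eef_rot: [-0.689, 0.724, 0.001, -0.001]
ft_force: [0.6, -1.0, -2.5]
finger_gap: 0.123
grip_force: 78.0
clock: 15.0
tool_pos: [0.5467, 0.2075, 0.3763]
eef_rot: [-0.698, 0.716, 0.0, -0.0]
ft_force: [0.3, 0.6, -3.0]
finger_gap: 0.124
grip_force: 78.0
t 15.0 grasp [546.7 207.5 221.3] yaw 178.5 gap 0.124 F [ 0.3  0.6 -3. ] Tz [-0.01 -0.06  0.05] grip 78.0
shift [-13.6  -0.3  21.3] turn [ 0.001 -0.    -0.002]
```

```bash
python3 -m inch '[{"turn":[0,0,0],"linear":[-7,0,6],"gripper":0},{"turn":[0,0,0],"linear":[-6.6,-0.3,12],"gripper":0},{"turn":[0,0,0],"linear":[0,0,20],"gripper":0},{"turn":[0,0,0],"linear":[0,0,20],"gripper":0},{"turn":[0,0,0],"linear":[0,0,20],"gripper":0},{"turn":[0,0,0],"linear":[0,0,20],"gripper":0},{"turn":[0,0,0],"linear":[0,0,20],"gripper":0},{"turn":[0,0,0],"linear":[0,0,18],"gripper":0},{"turn":[0,0,0],"linear":[0,0,14],"gripper":0},{"turn":[0,0,0],"linear":[0,0,8],"gripper":0},{"turn":[0,0,0],"linear":[0,0,0],"gripper":0},{"turn":[0,0,0],"linear":[0,0,0],"gripper":0},{"turn":[0,0,0],"linear":[0,0,0],"gripper":0}]'
python3 g.py 547.3 221 48.8 178.6
python3 - <<'E'
from h import *
a=robot.get_image("top")[150:290,90:290]; b=robot.get_image("side")[200:420,170:340]
cv2.imwrite("pics/m1.png",np.hstack([cv2.resize(a,(500,350)),cv2.resize(b,(270,350))])[:,:,::-1])
E
```

```text
clock: 16.08
tool_pos: [0.5478, 0.2219, 0.2192]
eef_rot: [-0.698, 0.716, -0.0, 0.001]
ft_force: [-0.4, -0.1, -3.1]
finger_gap: 0.123
grip_force: 78.0
t 16.08 grasp [547.8 221.9  64.2] yaw 178.6 gap 0.123 F [-0.4 -0.1 -3.1] Tz [ 0.01 -0.02 -0.04] grip 78.0
shift [ 0.9  0.5 15.4] turn [-0.001  0.    -0.   ]
```

View pics/m1.png

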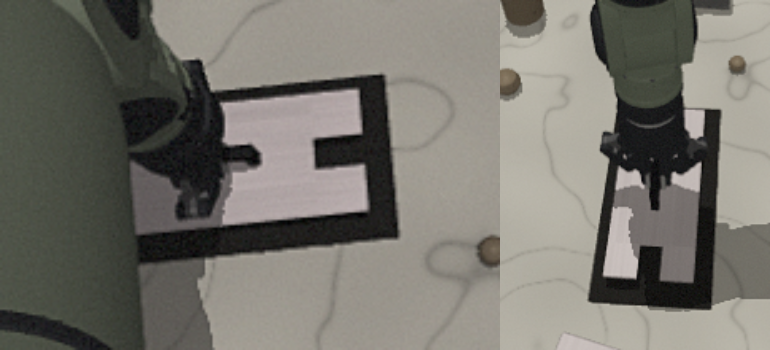

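The cover hangs level over the mat, with its visible end at (365,150) in the top crop and a black margin on all the sides in view. Next is a slow lowering.

```bash
python3 -m inch '[{"turn":[0,0,0],"linear":[0.9,0.5,4],"gripper":0},{"turn":[0,0,0],"linear":[0,0,4],"gripper":0},{"turn":[0,0,0],"linear":[0,0,2],"gripper":0},{"turn":[0,0,0],"linear":[0,0,1.5],"gripper":0},{"turn":[0,0,0],"linear":[0,0,1],"gripper":0},{"turn":[0,0,0],"linear":[0,0,0],"gripper":0},{"turn":[0,0,0],"linear":[0,0,0],"gripper":0}]'
python3 -m inch '[{"turn":[0,0,0],"linear":[0,0,1],"gripper":0},{"turn":[0,0,0],"linear":[0,0,1],"gripper":0},{"turn":[0,0,0],"linear":[0,0,0],"gripper":0},{"turn":[0,0,0],"linear":[0,0,0],"gripper":0}]'
python3 g.py 547.3 221 48.8 178.6
```

```text
clock: 16.77
tool_pos: [0.5469, 0.2208, 0.206]
eef_rot: [-0.698, 0.716, 0.0, -0.0]
ft_force: [0.8, 0.0, -3.4]
finger_gap: 0.125
grip_force: 78.1
clock: 17.1
tool_pos: [0.5468, 0.2208, 0.204]
eef_rot: [-0.698, 0.716, 0.0, -0.0]
ft_force: [-0.0, 0.5, -2.4]
finger_gap: 0.124
grip_force: 78.1
t 17.1 grasp [546.8 220.8  49. ] yaw 178.6 gap 0.124 F [-0.   0.5 -2.4] Tz [0.03 0.   0.02] grip 78.1
shift [-0.2 -0.5  0.2] turn [ 0. -0. -0.]
```

```bash
python3 -m inch '[{"turn":[0,0,0],"linear":[0,0,0.7],"gripper":0},{"turn":[0,0,0],"linear":[0,0,0],"gripper":0},{"turn":[0,0,0],"linear":[0,0,0],"gripper":0}]'
python3 -m inch '[{"turn":[0,0,0],"linear":[0,0,0.7],"gripper":0},{"turn":[0,0,0],"linear":[0,0,0],"gripper":0},{"turn":[0,0,0],"linear":[0,0,0],"gripper":0}]'
python3 g.py 547.3 221 48.8 178.6
```

```text
clock: 17.35
tool_pos: [0.5469, 0.2208, 0.2038]
eef_rot: [-0.698, 0.716, -0.0, 0.0]
ft_force: [-1.2, -1.3, 3.2]
finger_gap: 0.126
grip_force: 78.8
clock: 17.6
tool_pos: [0.5469, 0.2208, 0.2038]
eef_rot: [-0.698, 0.716, -0.0, 0.0]
ft_force: [-2.9, -1.5, 9.4]
finger_gap: 0.123
grip_force: 79.7
t 17.6 grasp [546.9 220.8  48.8] yaw 178.6 gap 0.123 F [-2.9 -1.5  9.4] Tz [-0.14  0.72  0.  ] grip 79.7
shift [-0.2 -0.4  0. ] turn [-0.001  0.    -0.   ]
```

Contact is confirmed (about 12 N beyond the cover's weight), so I'll release gently and rise.

```bash
python3 -m inch '[{"turn":[0,0,0],"linear":[0,0,-1],"gripper":0},{"turn":[0,0,0],"linear":[0,0,0],"gripper":0},{"turn":[0,0,0],"linear":[0,0,0],"gripper":0.2},{"turn":[0,0,0],"linear":[0,0,0],"gripper":0.35},{"turn":[0,0,0],"linear":[0,0,0],"gripper":0.5},{"turn":[0,0,0],"linear":[0,0,0],"gripper":0.6},{"turn":[0,0,0],"linear":[0,0,0],"gripper":0.6},{"turn":[0,0,0],"linear":[0,0,-10],"gripper":0.6},{"turn":[0,0,0],"linear":[0,0,-30],"gripper":0.6},{"turn":[0,0,0],"linear":[0,0,-35],"gripper":0.6},{"turn":[0,0,0],"linear":[0,0,-35],"gripper":0.6},{"turn":[0,0,0],"linear":[0,0,-35],"gripper":0.6},{"turn":[0,0,0],"linear":[20,0,-30],"gripper":0.6},{"turn":[0,0,0],"linear":[40,0,0],"gripper":0.6},{"turn":[0,0,0],"linear":[40,0,0],"gripper":0.6},{"turn":[0,0,0],"linear":[40,0,0],"gripper":0.6},{"turn":[0,0,0],"linear":[40,0,0],"gripper":0.6},{"turn":[0,0,0],"linear":[40,0,0],"gripper":0.6},{"turn":[0,0,0],"linear":[0,0,0],"gripper":0.6},{"turn":[0,0,0],"linear":[0,0,0],"gripper":0.6}]' 20
python3 - <<'E'
from h import *
T=robot.get_image("top");S=robot.get_image("side")
br=lambda a:a.min(2)>110
print("mat",rect(plane("top",blob("top",T,(105,170,260,265),dark(45),),.006)))
for n,im,roi in(("top",T,(122,186,244,252)),("side",S,(234,262,304,388))):
    print(n,rect(plane(n,blob(n,im,roi,br,0),.018)))
a=T[130:290,80:480]
cv2.imwrite("pics/m2.png",np.vstack([cv2.resize(a,(750,300)),cv2.resize(S[90:410,150:350],(750,300)[::1])*0+cv2.copyMakeBorder(cv2.resize(S[90:410,150:350],(188,300)),0,0,0,562,0)])[:,:,::-1])
E
```

```text
clock: 19.27
tool_pos: [0.5414, -0.0012, 0.3795]
eef_rot: [-0.697, 0.717, -0.0, 0.0]
ft_force: [-0.7, 0.1, 0.4]
finger_gap: 0.599
grip_force: 0.0
mat (array([548.4, 274.2]), array([178.8, 148.6]), 88.5)
top (array([549.4, 265.1]), array([154.1, 108.7]), 88.6)
side (array([547.7, 220.5]), array([246.9, 108.4]), 88.4)
```

View pics/m2.png

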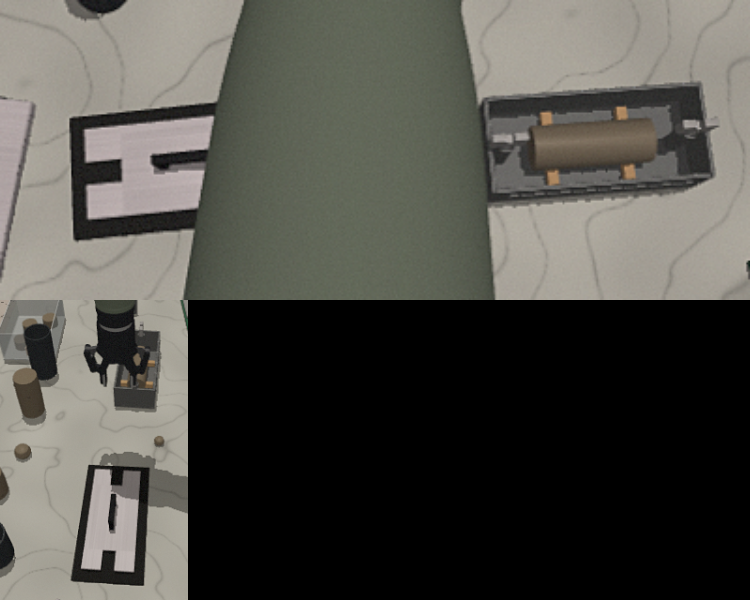

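The picture shows the cover flat and handle up on the mat (side crop, (112,520)), centred to about 2 mm. Both wings are still along the case's long axis at (510,140) and (695,127) in the top crop.

```bash
python3 -c "
from cell import robot
print(robot.job_done())"
```

```text
the job is handed in; nothing more can be done
None
```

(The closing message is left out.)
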